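Sort hollow floats from solid sinkers by weight

ROBOT

A 6-joint arm with a two-finger parallel gripper is mounted at the origin on the work surface. World frame = base frame: x ahead of the robot, y to its left, z up, the work surface at z = 0. Lengths are in m, angles in rad, forces in N, time in s.
With the tool pointing down it reaches from about 0.35 to 0.725 m from the base axis. Payload 6 kg.
Tool frame: the origin (TCP) lies at the very end of the fingers, on their centre line; the grasp point (between the pads) lies 19 mm behind it (manip.grasp_offset is the distance from the TCP to the grasp point, in m); z points along the fingers, y is the line along which they close (so a half turn about z gives the same grasp; the last joint's range is limited). The gripper opens to 85 mm and grips with 20 to 120 N. Pads are 22 mm wide; open, the fingers measure 114 mm over their backs; the gripper's body (76 mm by 85 mm) begins 54 mm behind the grasp point. The pads swing forward as they close: fully open they stand 13 mm farther back than shut.
Start: joints at [1.526, 0.04, 0.085, 0, -1.615, -0.334], TCP at [0.222, 0.557, 0.231] pointing down, gripper open.
Joint ranges: [-2.56, 2.56], [-1.29, 2.01], [-1.08, 1.49], [-3.29, 1.98], [-2.81, -0.18], [-2.99, 2.99]. Speed limits (rad/s): [2.57, 2.57, 3.01, 3.14, 3.14, 3.14].

INTERFACE

Orientations are given as a unit quaternion [x, y, z, w].
In Python, from plant import manip, vision, order gives the robot as it stands.
- The arm moves only by the tool step_arm, never from a script. Its argument "steps" is a list of rows, each a list of 6 numbers: the shift along the tool's x, y, z each as a share of 4 cm, from -1 to 1, then the turn, a rotation vector about the tool's x, y, z each as a share of 0.15 rad, from -1 to 1. In form: [[tx, ty, tz, wx, wy, wz], ...]. A call has exactly 5 rows; each row shifts and turns the commanded pose from where the row before left it, along the tool's axes as they then stand; what a row does not reach is not made up. A row lasts 1/10 s, in which the tool goes at most 50 mm and 8.59 degrees, less where a joint would pass 70% of its speed; a pose out of reach is approached as far as the arm can. A call with a number of a shift or a turn outside -1 to 1 is refused whole. A call with a gripper value outside its range is refused whole. "fingers" is the gripper's target within -1 to 1 (fully open at 1, half-way at 0, shut at -1), set as the call begins (left out, the last holds). The fingers move at their own pace and stop on an object; "newtons" is the grip in N (left out, the last holds). Time passes only in rows, so rows that do not move let the fingers close, or fill a call up. It gives the time, the measured TCP pose, the force, the opening and the grip force at its end, in the units of the state.
- manip.sense(): the state, without advancing time (a new reading comes with each control period).
- vision.camera(name): name is "scene" or "top" or "wrist"; returns (picture, depth): 400x640x3 uint8, blue, green, red; 400x640 float32, m along the optical axis (not along the pixel's ray), 0 where there is no reading.
- vision.calibration(name): a dict with "vfov" (degrees; the focal length in pixels is half the picture's height over the tangent of half this angle, whatever the lens; pixels are square), "cx", "cy" (the principal point, pixels), "position" and "orientation" of the camera in the world; the wrist camera has in their place "tool_from_camera" (4x4, takes a point from camera to tool coordinates, whose origin is the TCP and whose axes are the flange's). Camera axes: x right, y up, looking along -z (the intrinsics and any distortion apply to the point x, -y, -z); pixel columns grow to the right and rows downward; lengths in m; the calibration is good to about 2 mm. A picture is of the moment at which its call begins: read the wrist's pose just before it. calibration takes no time and is no camera call.
- order.job_done(): hands the job in; it is judged then, once.
The state is a dict: "time_s": time; "joint_pos": joint angles; "qd": joint speeds; "tau": joint torques, N m; "tcp_pos": TCP position; "tcp_rot": TCP orientation; "wrist_force": force on the tool from outside, world axes, zero at the start; "ft_torque": the same for the moment, N m; "finger_gap": finger opening in m; "finger_force": force on a finger pad.
Only numpy, scipy, OpenCV 4.12 (cv2) and the standard library are available. Lean on these libraries where they do the work, as an engineer would, in place of code of your own. Each camera call takes 0.05 s, during which the arm holds its last target. There are 200 camera calls.

TASK

Four steel cylinders that look exactly alike stand among the things on the lab bench; each is either a light hollow float or a heavy solid sinker, and lifting it is the only way to tell. Stand every hollow one upright on the floor of the white slatted basket and every solid one upright on the floor of the low steel tray, then let go. Never tip a cylinder over, and do not shove or knock over the other things on the bench.

Things in the scene. Friction and masses are not known exactly. Their poses are not given: they have to be found in the camera images.
- cyl_k: one of four identical-looking steel cylinders, standing: 120 mm tall; foot 40 mm wide, 6 mm thick; round body 32 mm in diameter from 10 to 104 mm up, then a taper to an 18 mm button on top. Either a hollow float (0.13 to 0.20 kg) or a solid sinker (0.59 to 0.85 kg): only weight tells, its name does not. Origin at the centre of its underside, z up its axis.
- cyl_m: one of four identical-looking steel cylinders, standing: 120 mm tall; foot 40 mm wide, 6 mm thick; round body 32 mm in diameter from 10 to 104 mm up, then a taper to an 18 mm button on top. Either a hollow float (0.13 to 0.20 kg) or a solid sinker (0.59 to 0.85 kg): only weight tells, its name does not. Origin at the centre of its underside, z up its axis.
- cyl_r: one of four identical-looking steel cylinders, standing: 120 mm tall; foot 40 mm wide, 6 mm thick; round body 32 mm in diameter from 10 to 104 mm up, then a taper to an 18 mm button on top. Either a hollow float (0.13 to 0.20 kg) or a solid sinker (0.59 to 0.85 kg): only weight tells, its name does not. Origin at the centre of its underside, z up its axis.
- cyl_t: one of four identical-looking steel cylinders, standing: 120 mm tall; foot 40 mm wide, 6 mm thick; round body 32 mm in diameter from 10 to 104 mm up, then a taper to an 18 mm button on top. Either a hollow float (0.13 to 0.20 kg) or a solid sinker (0.59 to 0.85 kg): only weight tells, its name does not. Origin at the centre of its underside, z up its axis.
- scale: fixed grey platform scale, 150 by 130 mm and 22 mm tall, that carries the white basket on its spring; on one side of the bench, the tray being on the other side, turned a little. Origin at the centre of its underside.
- drainer_in (a point): centre of the inner floor of the basket, about 37 mm above the bench. White plastic basket with slatted sides and closed flat floor, open on top, 180 mm (x) by 160 mm (y) outside, inside 170 by 150 mm, its rim 40 mm above this floor.
- drainer (a joint): how far the basket has sunk on its scale, in m: 0 when empty, 0.00065 more for each 0.1 kg laid in it; at most 0.01.
- tray: fixed low stainless steel tray with plain solid walls, 180 mm (its x) by 160 mm (its y) outside and 32 mm tall, wall 4 mm, open on top; on the side of the bench opposite the scale, turned a little. Origin at the centre of its underside.
- tray_in (a point): centre of the tray's inner floor; inside, the floor measures 172 mm (x) by 152 mm (y); axes as the tray's.
- stand: bystander, fixed: rod stand with a round dark foot 68 mm in diameter and 14 mm thick, and an upright rod 12 mm in diameter reaching 230 mm above the bench, with a collar 24 mm in diameter near its top that has a small screw sticking out to 30 mm from the axis. Stands among the cylinders. Origin under the centre of its foot.
- reagent: bystander, loose: capped amber reagent bottle, 56 mm in diameter, 122 mm tall. Origin at the centre of its underside.
- beaker: bystander, loose: white ceramic cup without handle, 60 mm in diameter, 85 mm tall. Origin at the centre of its underside.
- jar: bystander, loose: white plastic jar with a grey lid, 60 mm in diameter, 85 mm tall. Origin at the centre of its underside.
- spatula: bystander, loose: spatula with a black handle lying flat behind the cylinders, under 30 mm high. Origin at the middle of it.
- dish: bystander, loose: shallow white ceramic dish, 90 mm in diameter, 30 mm tall, behind the cylinders. Origin at the centre of its underside.
Not all that is in view belongs to the job. Of the things shaped like the tray, the stainless one is meant.

How it is judged:
By the outcome, as a careful person would: the job done as asked, in the order asked, and still so for the second after the job is handed in, with the robot touching nothing.
It also fails if it takes over 72 s, if anything falls off the work surface, if the arm or the gripper's body presses on something with over 40 N, if the wrist force passes 120 N, or if a joint passes its speed limit or range.

## Working session

There is one attempt and no reset: what is moved stays moved. The work goes in short steps, Python scripts to look and compute and a tool call to move; the robot and the scene stay as the last step left them, time stands still between calls to the robot, and variables do not carry over. Pictures are saved under pics/ and viewed, at most 10 in all, crops included, and the job is handed in when it is done.

Besides the shell and the picture viewer there is one more tool, called after "Request:" by a JSON object that holds its "name" and its "arguments". step_arm: Moves the arm, as the interface text tells. Its arguments: {"type":"object","properties":{"steps":{"type":"array"},"fingers":{"type":"number"},"newtons":{"type":"number"}},"required":["steps"]}

```bash
mkdir -p pics; ls; cat > h.py <<'E'
import numpy as np,cv2
from plant import manip,vision,order
from scipy.spatial.transform import Rotation as R
def K(c):
    f=200/np.tan(np.radians(c['vfov'])/2); return f
def pose(n,s=None):
    c=vision.calibration(n)
    if n=='wrist':
        T=np.eye(4);T[:3,:3]=R.from_quat(s['tcp_rot']).as_matrix();T[:3,3]=s['tcp_pos'];M=T@np.array(c['tool_from_camera'])
    else:
        M=np.eye(4);M[:3,:3]=R.from_quat(c['orientation']).as_matrix();M[:3,3]=c['position']
    return c,M
def cloud(d,c,M):
    f=K(c);v,u=np.mgrid[:400,:640]
    P=np.stack([(u-c['cx'])/f*d,-(v-c['cy'])/f*d,-d],-1)
    return P@M[:3,:3].T+M[:3,3]
E
python3 - <<'E'
from h import *
for n in ['scene','top']:
    p,d=vision.camera(n);cv2.imwrite(f'pics/{n}.png',p);np.savez(f'{n}.npz',p=p,d=d)
    print(n,vision.calibration(n),(d>0).mean())
print(vision.calibration('wrist'));print(manip.sense())
E
```

```text
pics
scene {'vfov': 57.897930262827494, 'cx': 323.18322090922345, 'cy': 197.7760002632999, 'position': array([1.0612953 , 0.20372102, 0.87516344]), 'orientation': array([0.18949516, 0.25489378, 0.76424025, 0.5612999 ])} 0.99615234375
top {'vfov': 54.2178944961766, 'cx': 323.00956416794713, 'cy': 200.67298865490574, 'position': array([0.41299795, 0.00959208, 1.36915987]), 'orientation': array([-0.01743788,  0.0204437 ,  0.71579013, -0.6977983 ])} 0.9963359375
{'vfov': 58.353260191817874, 'cx': 313.97298776724324, 'cy': 198.0018801840608, 'tool_from_camera': array([[-1.38510456e-03,  9.66417008e-01,  2.56975190e-01,
         6.54792115e-02],
       [ 9.99998748e-01,  1.14196857e-03,  1.09537803e-03,
         6.41200103e-04],
       [ 7.65134365e-04,  2.56976385e-01, -9.66417380e-01,
        -1.43288438e-01],
       [ 0.00000000e+00,  0.00000000e+00,  0.00000000e+00,
         1.00000000e+00]])}
{'time_s': 0.1, 'joint_pos': array([ 1.52571174e+00,  4.07594082e-02,  8.38996199e-02, -3.84926098e-04,
       -1.61552111e+00, -3.33666736e-01]), 'qd': array([ 0.000975  , -0.00179805,  0.0023909 ,  0.00127457,  0.00318757,
       -0.00038349]), 'tau': array([-4.68348968e-03, -3.69348872e+01,  3.48281980e+01,  6.95165545e+00,
       -4.53425164e-03,  2.73536607e-06]), 'tcp_pos': array([0.22170498, 0.55721   , 0.23037289]), 'tcp_rot': array([ 9.82123220e-01, -1.88237393e-01, -7.63558260e-05,  8.11699466e-04]), 'wrist_force': array([-0.18905035,  0.37835782,  0.6570733 ]), 'ft_torque': array([-0.02734747,  0.02142555,  0.0057697 ]), 'finger_force': 0.0, 'finger_gap': 0.08570377215596031}
```

View pics/scene.png

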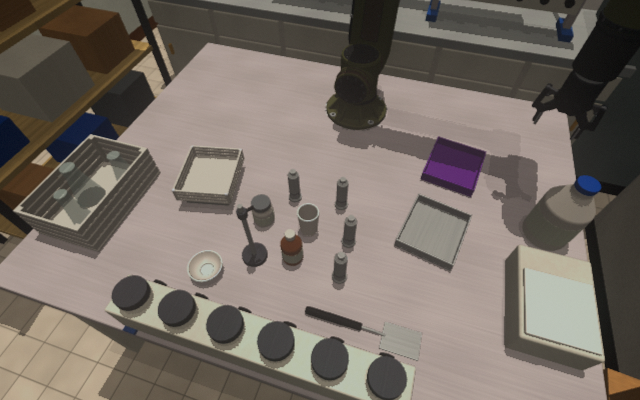

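View pics/top.png

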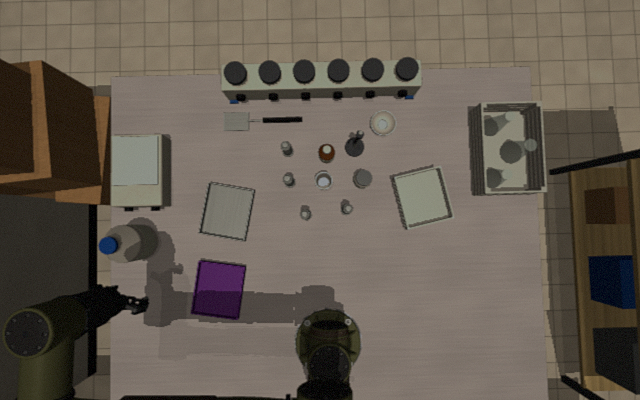

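The scene view shows cylinders at (294,184), (342,192), (350,229) and (340,265). In the top view they are at (347,207), (306,213), (289,179) and (286,147).
- **Tray candidates (top view):** the grey steel one at (228,211) and the purple one at (219,289). The stainless one fits.
- **Basket candidates (top view):** the white slatted one on the scale at (421,196) and the big crate at (508,148). The 180 mm one at (421,196) fits.

```bash
python3 - <<'E'
from h import *
for n in ['top','scene']:
    z=np.load(n+'.npz');c,M=pose(n);X=cloud(z['d'],c,M);np.save(n+'X.npy',X)
    Z=X[...,2];inb=(X[...,0]>.3)&(X[...,0]<.72)&(abs(X[...,1])<.45)
    print(n,'table',np.median(Z[inb&(abs(Z)<.02)]))
    for lo,hi in [(.1,.14),(.06,.1),(.14,.28),(.015,.06)]:
        m=((Z>lo)&(Z<hi)&inb).astype(np.uint8)
        k,l,s,ce=cv2.connectedComponentsWithStats(m)
        for i in range(1,k):
            if s[i,4]>8:
                q=X[l==i];print(lo,hi,ce[i].round(),s[i,4],'mean',q.mean(0).round(4),'mid',((q.min(0)+q.max(0))/2).round(4),'ext',np.ptp(q,axis=0).round(3),'top',np.percentile(q[:,2],95).round(3))
E
python3 - <<'E'
import cv2,numpy as np
p=cv2.imread('pics/top.png')[95:325,185:465]
cv2.imwrite('pics/crop.png',cv2.resize(p,(728,598),interpolation=cv2.INTER_CUBIC))
E
```

```text
top table 0.0012351118877478307
0.1 0.14 [285. 145.] 76 mean [0.6629 0.1208 0.1124] mid [0.6636 0.1211 0.1128] ext [0.031 0.029 0.025] top 0.123
0.1 0.14 [327. 149.] 57 mean [ 0.6456 -0.0129  0.1212] mid [ 0.6463 -0.0138  0.1148] ext [0.025 0.026 0.029] top 0.127
0.1 0.14 [287. 179.] 74 mean [0.5549 0.1164 0.1122] mid [0.5555 0.1169 0.1128] ext [0.03  0.029 0.025] top 0.123
0.1 0.14 [348. 208.] 72 mean [ 0.4543 -0.0768  0.1131] mid [ 0.4534 -0.0785  0.1128] ext [0.029 0.03  0.024] top 0.123
0.1 0.14 [305. 214.] 75 mean [0.4397 0.0631 0.1122] mid [0.4407 0.0642 0.1143] ext [0.029 0.029 0.026] top 0.121
0.06 0.1 [327. 153.] 165 mean [ 0.6406 -0.0129  0.0848] mid [ 0.6452 -0.0144  0.08  ] ext [0.052 0.054 0.04 ] top 0.098
0.06 0.1 [288. 150.] 22 mean [0.6538 0.1164 0.08  ] mid [0.6569 0.12   0.0803] ext [0.017 0.028 0.033] top 0.097
0.06 0.1 [425. 197.] 474 mean [ 0.4864 -0.3365  0.0745] mid [ 0.4848 -0.3324  0.073 ] ext [0.207 0.193 0.026] top 0.081
0.06 0.1 [364. 178.] 222 mean [ 0.5547 -0.1337  0.0838] mid [ 0.5548 -0.1335  0.0763] ext [0.051 0.054 0.032] top 0.09
0.06 0.1 [324. 179.
[... 4319 characters left out ...]
 228.] 141 mean [0.5667 0.0112 0.0384] mid [0.5581 0.0054 0.0371] ext [0.035 0.051 0.044] top 0.058
0.015 0.06 [349. 238.] 99 mean [0.5654 0.1236 0.0386] mid [0.561  0.1217 0.0376] ext [0.02  0.031 0.045] top 0.058
0.015 0.06 [253. 250.] 57 mean [ 0.6718 -0.1085  0.0318] mid [ 0.6659 -0.114   0.0373] ext [0.032 0.035 0.044] top 0.057
0.015 0.06 [293. 257.] 171 mean [6.644e-01 6.000e-04 3.920e-02] mid [ 0.6546 -0.0061  0.0374] ext [0.038 0.05  0.045] top 0.058
0.015 0.06 [211. 254.] 124 mean [ 0.7132 -0.2116  0.0245] mid [ 0.7117 -0.2097  0.0237] ext [0.017 0.064 0.017] top 0.031
0.015 0.06 [340. 274.] 97 mean [0.6742 0.1287 0.0382] mid [0.6694 0.1273 0.0375] ext [0.019 0.029 0.045] top 0.057
```

View pics/crop.png

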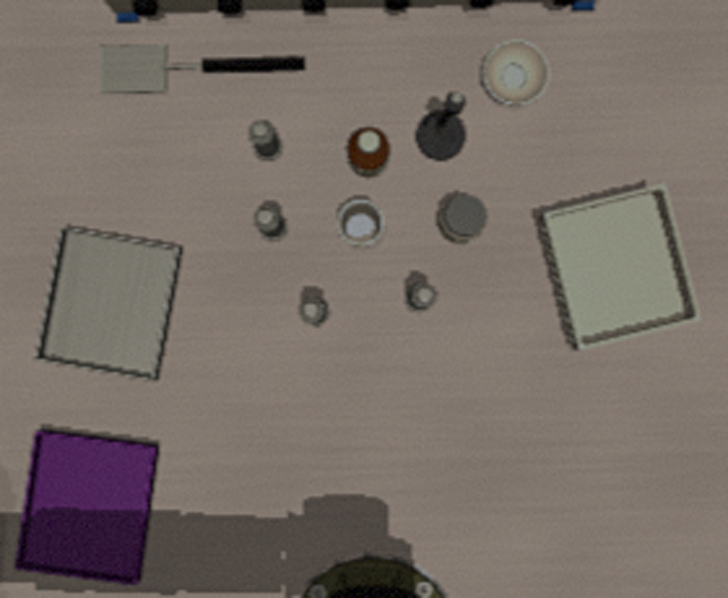

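The crop confirms the stainless tray, with plain grey walls, at top pixel (228,211), and the white slatted basket at (421,196). Next I measure both rims.

```bash
python3 - <<'E'
from h import *
for n in ['top','scene']:
    X=np.load(n+'X.npy');x,y,Z=X[...,0],X[...,1],X[...,2]
    for nm,m in [('tray',(Z>.02)&(Z<.05)&(y>.2)&(y<.47)&(x>.33)&(x<.6)),('basket',(Z>.06)&(Z<.1)&(y<-.21)&(y>-.46)&(x>.35)&(x<.62))]:
        print(n,nm,cv2.minAreaRect(X[m][:,:2].astype(np.float32)))
E
```

```text
top tray ((0.4570935368537903, 0.3356359004974365), (0.16212198138237, 0.18004269897937775), 78.50459289550781)
top basket ((0.48606109619140625, -0.3327418565750122), (0.17938660085201263, 0.16234835982322693), 12.596687316894531)
scene tray ((0.4554792046546936, 0.3401408791542053), (0.15958721935749054, 0.18473301827907562), 78.416015625)
scene basket ((0.48286885023117065, -0.3287162482738495), (0.18484525382518768, 0.162855863571167), 12.099525451660156)
```

Request:
{"name": "step_arm", "arguments": {"steps": [[0.3,0.9,0,0,0,-0.8],[0.3,0.9,0,0,0,-0.8],[0.3,0.9,0,0,0,-0.6],[0.3,0.9,0,0,0,-0.3],[0.3,0.9,0,0,0,0]], "fingers": 1, "newtons": 60}}

```text
time_s: 0.6
tcp_pos: [0.251, 0.3703, 0.2309]
tcp_rot: [1.0, -0.001, -0.0, 0.0]
wrist_force: [0.4, 0.4, 0.6]
finger_gap: 0.0853
finger_force: 0.0
```

Request:
{"name": "step_arm", "arguments": {"steps": [[0.9,0.53,0.1,0,0,0],[0.9,0.53,0.1,0,0,0],[0.9,0.53,0.1,0,0,0],[0.9,0.53,0,0,0,0],[0.9,0.53,0,0,0,0]]}}

```text
time_s: 1.1
tcp_pos: [0.4318, 0.2638, 0.2189]
tcp_rot: [1.0, -0.002, -0.0, 0.0]
wrist_force: [-0.0, 0.8, -0.5]
finger_gap: 0.0854
finger_force: 0.0
```

Request:
{"name": "step_arm", "arguments": {"steps": [[0.9,0.53,0,0,0,0],[0.9,0.53,0,0,0,0],[0.9,0.53,0,0,0,0],[0.9,0.53,0,0,0,0],[0.9,0.53,0,0,0,0]]}}

```text
time_s: 1.6
tcp_pos: [0.6115, 0.1572, 0.2187]
tcp_rot: [1.0, -0.002, -0.0, 0.0]
wrist_force: [0.7, 0.9, 0.8]
finger_gap: 0.0856
finger_force: 0.0
```

Request:
{"name": "step_arm", "arguments": {"steps": [[0.67,0.42,0,0,0,0],[0.67,0.42,0,0,0,0],[0,0,0.8,0,0,0],[0,0,0.8,0,0,0],[0,0,0.8,0,0,0]]}}

```text
time_s: 2.1
tcp_pos: [0.6636, 0.1242, 0.1213]
tcp_rot: [1.0, -0.002, -0.001, 0.0]
wrist_force: [-0.2, 0.1, -1.5]
finger_gap: 0.0852
finger_force: 0.0
```

Request:
{"name": "step_arm", "arguments": {"steps": [[0,0,0.8,0,0,0],[0,0,0.5,0,0,0],[0,0,0.2,0,0,0],[0,0,0,0,0,0],[0,0,0,0,0,0]]}}

```text
time_s: 2.6
tcp_pos: [0.6644, 0.1247, 0.0648]
tcp_rot: [1.0, -0.002, 0.001, -0.0]
wrist_force: [0.5, 0.9, 1.4]
finger_gap: 0.0855
finger_force: 0.0
```

Request:
{"name": "step_arm", "arguments": {"steps": [[0,0,0,0,0,0],[0,0,0,0,0,0],[0,0,0,0,0,0],[0,0,0,0,0,0],[0,0,0,0,0,0]], "fingers": -1, "newtons": 60}}

```text
time_s: 3.1
tcp_pos: [0.6641, 0.1245, 0.064]
tcp_rot: [1.0, -0.002, 0.0, 0.0]
wrist_force: [-0.3, -0.7, 2.5]
finger_gap: 0.0305
finger_force: 59.4
```

Request:
{"name": "step_arm", "arguments": {"steps": [[0,0,-0.3,0,0,0],[0,0,-0.5,0,0,0],[0,0,-0.2,0,0,0],[0,0,0,0,0,0],[0,0,0,0,0,0]]}}

```text
time_s: 3.6
tcp_pos: [0.6634, 0.1247, 0.1026]
tcp_rot: [1.0, -0.002, -0.0, -0.0]
wrist_force: [0.0, 0.1, -2.9]
finger_gap: 0.031
finger_force: 59.4
```

Request:
{"name": "step_arm", "arguments": {"steps": [[0,0,-0.8,0,0,0],[0,0,-0.9,0,0,0],[0,0,-0.6,0,0,0],[0,0,0,0,0,0],[0,0,0,0,0,0]]}}

```text
time_s: 4.1
tcp_pos: [0.6635, 0.1249, 0.1942]
tcp_rot: [1.0, -0.002, -0.001, -0.0]
wrist_force: [-0.4, 0.2, -2.6]
finger_gap: 0.0303
finger_force: 59.7
```

Request:
{"name": "step_arm", "arguments": {"steps": [[-0.72,0.62,-0.1,0,0,0],[-0.72,0.62,-0.1,0,0,0],[-0.72,0.62,-0.1,0,0,0],[-0.72,0.62,-0.1,0,0,0],[-0.72,0.62,-0.1,0,0,0]]}}

```text
time_s: 4.6
tcp_pos: [0.5172, 0.0003, 0.2128]
tcp_rot: [1.0, -0.002, -0.002, 0.0]
wrist_force: [0.2, -0.1, -1.0]
finger_gap: 0.0306
finger_force: 59.7
```

```bash
cat > w.py <<'E'
from h import *
v=[]
for i in range(10):
    vision.camera('top');s=manip.sense();v.append([s['wrist_force'][2],*s['tau'][1:3]])
v=np.array(v);print(v.mean(0),v.std(0),s['tcp_pos'],s['time_s'])
E
python3 w.py
```

```text
[ -1.35543773 -26.18388319  35.40987575] [1.36977823 3.70784034 0.53731716] [0.51946963 0.00161922 0.21436828] 5.1
```

Request:
{"name": "step_arm", "arguments": {"steps": [[0.034,0.895,0,0,0,0],[0.034,0.895,0,0,0,0],[0.034,0.895,0,0,0,0],[0.034,0.895,0,0,0,0],[0.034,0.895,0,0,0,0]]}}

```text
time_s: 5.6
tcp_pos: [0.5256, -0.179, 0.2149]
tcp_rot: [1.0, -0.002, -0.0, 0.0]
wrist_force: [0.7, 1.0, -1.5]
finger_gap: 0.0305
finger_force: 59.9
```

Request:
{"name": "step_arm", "arguments": {"steps": [[0.034,0.895,0,0,0,0],[0.034,0.895,0,0,0,0],[0.034,0.895,0,0,0,0],[0.034,0.895,0,0,0,0],[0.034,0.895,0,0,0,0]]}}

```text
time_s: 6.1
tcp_pos: [0.5318, -0.3582, 0.2145]
tcp_rot: [1.0, -0.002, -0.0, -0.0]
wrist_force: [0.6, -0.2, -1.2]
finger_gap: 0.031
finger_force: 59.9
```

Request:
{"name": "step_arm", "arguments": {"steps": [[0,0,0.6,0,0,0],[0,0,0.7,0,0,0],[0,0,0.6,0,0,0],[0,0,0.4,0,0,0],[0,0,0.2,0,0,0]]}}

```text
time_s: 6.6
tcp_pos: [0.5311, -0.3565, 0.113]
tcp_rot: [1.0, -0.002, -0.001, -0.0]
wrist_force: [-0.4, -0.4, -1.5]
finger_gap: 0.0304
finger_force: 60.1
```

Request:
{"name": "step_arm", "arguments": {"steps": [[0,0,0.1,0,0,0],[0,0,0.1,0,0,0],[0,0,0.08,0,0,0],[0,0,0.03,0,0,0],[0,0,0,0,0,0]]}}

```text
time_s: 7.1
tcp_pos: [0.5316, -0.3569, 0.1033]
tcp_rot: [1.0, -0.002, 0.0, 0.0]
wrist_force: [0.5, 0.3, -2.3]
finger_gap: 0.0307
finger_force: 60.1
```

```bash
sed -i 's/range(10)/range(4)/' w.py; python3 w.py
```

```text
[ -1.54627804 -43.6169976   35.04382432] [0.36009621 0.05003699 0.04416965] [ 0.53162902 -0.35698697  0.1033352 ] 7.3
```

Request:
{"name": "step_arm", "arguments": {"steps": [[0,0,0.04,0,0,0],[0,0,0.03,0,0,0],[0,0,0,0,0,0],[0,0,0,0,0,0],[0,0,0,0,0,0]]}}

```text
time_s: 7.8
tcp_pos: [0.5316, -0.357, 0.1004]
tcp_rot: [1.0, -0.002, 0.0, 0.0]
wrist_force: [-0.4, -0.7, -1.0]
finger_gap: 0.0304
finger_force: 60.3
```

```bash
python3 w.py
```

```text
[ -0.21948336 -43.02094012  34.30519402] [0.29614567 0.01778774 0.03203012] [ 0.5315629  -0.35693758  0.10024812] 8.0
```

Request:
{"name": "step_arm", "arguments": {"steps": [[0,0,0.02,0,0,0],[0,0,0,0,0,0],[0,0,0,0,0,0],[0,0,0,0,0,0],[0,0,0,0,0,0]], "fingers": 0.6}}

```text
time_s: 8.5
tcp_pos: [0.5315, -0.3569, 0.0994]
tcp_rot: [1.0, -0.002, 0.0, 0.0]
wrist_force: [0.5, -0.4, 0.0]
finger_gap: 0.0683
finger_force: 0.0
```

Request:
{"name": "step_arm", "arguments": {"steps": [[0,0,-0.6,0,0,0],[0,0,-0.8,0,0,0],[0,0,-0.8,0,0,0],[0,0,-0.6,0,0,0],[-0.4,-0.9,0,0,0,0]], "fingers": 1}}

```text
time_s: 9.0
tcp_pos: [0.5171, -0.3233, 0.2141]
tcp_rot: [1.0, -0.003, 0.002, 0.001]
wrist_force: [0.1, 1.8, -0.0]
finger_gap: 0.0858
finger_force: 0.0
```

Request:
{"name": "step_arm", "arguments": {"steps": [[-0.227,-0.88,0,0,0,0],[-0.227,-0.88,0,0,0,0],[-0.227,-0.88,0,0,0,0],[-0.227,-0.88,0,0,0,0],[-0.227,-0.88,0,0,0,0]]}}

```text
time_s: 9.5
tcp_pos: [0.4703, -0.1435, 0.2115]
tcp_rot: [1.0, -0.002, 0.0, 0.0]
wrist_force: [0.3, 0.4, 0.4]
finger_gap: 0.0855
finger_force: 0.0
```

Request:
{"name": "step_arm", "arguments": {"steps": [[-0.227,-0.88,0,0,0,0],[-0.227,-0.88,0,0,0,0],[0,0,0.5,0,0,0],[0,0,0.5,0,0,0],[0,0,0,0,0,0]]}}

```text
time_s: 10.0
tcp_pos: [0.4517, -0.0737, 0.1688]
tcp_rot: [1.0, -0.001, -0.002, -0.0]
wrist_force: [-0.7, -0.2, 0.2]
finger_gap: 0.0854
finger_force: 0.0
```

Descend 0.105, grip and lift.

Request:
{"name": "step_arm", "arguments": {"steps": [[0.03,0,0.7,0,0,0],[0.02,0,0.8,0,0,0],[0,0,0.7,0,0,0],[0,0,0.4,0,0,0],[0,0,0.03,0,0,0]]}}

```text
time_s: 10.5
tcp_pos: [0.4541, -0.0746, 0.0648]
tcp_rot: [1.0, -0.002, -0.002, 0.0]
wrist_force: [-0.4, -0.5, -0.9]
finger_gap: 0.0853
finger_force: 0.0
```

Request:
{"name": "step_arm", "arguments": {"steps": [[0,0,0,0,0,0],[0,0,0,0,0,0],[0,0,0,0,0,0],[0,0,0,0,0,0],[0,0,0,0,0,0]], "fingers": -1, "newtons": 60}}

```text
time_s: 11.0
tcp_pos: [0.4557, -0.0743, 0.0674]
tcp_rot: [1.0, -0.002, 0.001, 0.0]
wrist_force: [-0.4, -0.9, 4.9]
finger_gap: 0.0308
finger_force: 59.2
```

Request:
{"name": "step_arm", "arguments": {"steps": [[0,0,-0.4,0,0,0],[0,0,-0.7,0,0,0],[0,0,-0.8,0,0,0],[0,0,-0.8,0,0,0],[0,0,-0.3,0,0,0]]}}

```text
time_s: 11.5
tcp_pos: [0.456, -0.0742, 0.1893]
tcp_rot: [1.0, -0.002, 0.002, -0.0]
wrist_force: [0.1, -0.2, -1.1]
finger_gap: 0.0304
finger_force: 59.5
```

```bash
python3 w.py
```

```text
[ -1.5987829  -18.32445458  35.74880809] [1.2859914  1.81413381 2.35811589] [ 0.45445021 -0.07387328  0.18428481] 11.7
```

Request:
{"name": "step_arm", "arguments": {"steps": [[0,0.6,-0.3,0,0,0],[0,0.9,-0.2,0,0,0],[0,0.9,0,0,0,0],[0,0.9,0,0,0,0],[-0.07,0.9,0,0,0,0]]}}

```text
time_s: 12.2
tcp_pos: [0.4508, -0.2432, 0.2035]
tcp_rot: [1.0, -0.002, -0.002, -0.001]
wrist_force: [1.2, -0.0, -0.8]
finger_gap: 0.0308
finger_force: 59.7
```

Request:
{"name": "step_arm", "arguments": {"steps": [[0,0.9,0,0,0,0],[0,0.9,0,0,0,0],[0,0.9,0,0,0,0],[0,0.6,0,0,0,0],[0,0,0,0,0,0]]}}

```text
time_s: 12.7
tcp_pos: [0.4497, -0.376, 0.2024]
tcp_rot: [1.0, -0.004, -0.003, -0.001]
wrist_force: [0.0, 0.8, -1.9]
finger_gap: 0.0306
finger_force: 59.8
```

Request:
{"name": "step_arm", "arguments": {"steps": [[0,0,0.4,0,0,0],[0,0,0.6,0,0,0],[0,0,0.6,0,0,0],[0,0,0.4,0,0,0],[0,0,0.2,0,0,0]]}}

```text
time_s: 13.2
tcp_pos: [0.4502, -0.3728, 0.115]
tcp_rot: [1.0, -0.001, -0.002, -0.001]
wrist_force: [0.3, 0.6, -1.0]
finger_gap: 0.0306
finger_force: 59.8
```

```bash
python3 w.py
```

```text
[ -1.595726   -36.26871854  35.02233893] [0.76324102 1.65415436 1.55829705] [ 0.45148373 -0.374263    0.11908492] 13.4
```

Request:
{"name": "step_arm", "arguments": {"steps": [[0,0,0.15,0,0,0],[0,0,0.15,0,0,0],[0,0,0.08,0,0,0],[0,0,0.03,0,0,0],[0,0,0,0,0,0]]}}

```text
time_s: 13.9
tcp_pos: [0.4511, -0.3742, 0.102]
tcp_rot: [1.0, -0.002, 0.0, 0.0]
wrist_force: [-0.0, 0.9, 1.5]
finger_gap: 0.0305
finger_force: 60.0
```

```bash
python3 w.py
```

```text
[  0.32147913 -35.2765274   34.21552509] [0.44733708 0.05866338 0.05678098] [ 0.45117195 -0.37420721  0.10207041] 14.1
```

Contact has been made (force went from -1.6 to +0.3), so I release and rise.

Request:
{"name": "step_arm", "arguments": {"steps": [[0,0,0,0,0,0],[0,0,0,0,0,0],[0,0,0,0,0,0],[0,0,0,0,0,0],[0,0,0,0,0,0]], "fingers": 0.6}}

```text
time_s: 14.6
tcp_pos: [0.4511, -0.3742, 0.1018]
tcp_rot: [1.0, -0.002, -0.0, 0.0]
wrist_force: [0.2, 0.3, 0.7]
finger_gap: 0.0683
finger_force: 0.0
```

Request:
{"name": "step_arm", "arguments": {"steps": [[0,0,-0.5,0,0,0],[0,0,-0.7,0,0,0],[0,0,-0.8,0,0,0],[0,0,-0.7,0,0,0],[0,-0.9,0,0,0,0]], "fingers": 1}}

```text
time_s: 15.1
tcp_pos: [0.452, -0.3409, 0.2142]
tcp_rot: [1.0, -0.004, 0.002, 0.002]
wrist_force: [-0.3, 1.4, -0.3]
finger_gap: 0.0856
finger_force: 0.0
```

Request:
{"name": "step_arm", "arguments": {"steps": [[-0.05,-0.92,0,0,0,0],[-0.05,-0.92,0,0,0,0],[-0.05,-0.92,0,0,0,0],[-0.05,-0.92,0,0,0,0],[-0.05,-0.92,0,0,0,0]]}}

```text
time_s: 15.6
tcp_pos: [0.4416, -0.1529, 0.2099]
tcp_rot: [1.0, -0.002, 0.0, 0.0]
wrist_force: [0.4, 0.2, -0.3]
finger_gap: 0.0858
finger_force: 0.0
```

Request:
{"name": "step_arm", "arguments": {"steps": [[0,-0.92,0,0,0,0],[0,-0.92,0,0,0,0],[0,-0.92,0,0,0,0],[0,-0.92,0,0,0,0],[0,-0.92,0,0,0,0]]}}

```text
time_s: 16.1
tcp_pos: [0.4424, 0.0314, 0.21]
tcp_rot: [1.0, -0.002, 0.0, -0.0]
wrist_force: [0.6, 0.1, -0.3]
finger_gap: 0.0854
finger_force: 0.0
```

Request:
{"name": "step_arm", "arguments": {"steps": [[0,-0.8,0,0,0,0],[0,-0.1,0.3,0,0,0],[0,0,0.5,0,0,0],[0,0,0.3,0,0,0],[0,0,0,0,0,0]]}}

```text
time_s: 16.6
tcp_pos: [0.4419, 0.0652, 0.1636]
tcp_rot: [1.0, -0.002, -0.002, 0.001]
wrist_force: [-0.3, -0.1, -0.4]
finger_gap: 0.0854
finger_force: 0.0
```

Request:
{"name": "step_arm", "arguments": {"steps": [[0,0,0.7,0,0,0],[0,0,0.8,0,0,0],[0,0,0.6,0,0,0],[0,0,0.35,0,0,0],[0,0,0.03,0,0,0]]}}

```text
time_s: 17.1
tcp_pos: [0.4422, 0.0652, 0.0655]
tcp_rot: [1.0, -0.002, -0.001, 0.001]
wrist_force: [-0.8, -0.1, -0.1]
finger_gap: 0.0855
finger_force: 0.0
```

Request:
{"name": "step_arm", "arguments": {"steps": [[0,0,0,0,0,0],[0,0,0,0,0,0],[0,0,0,0,0,0],[0,0,0,0,0,0],[0,0,0,0,0,0]], "fingers": -1, "newtons": 60}}

```text
time_s: 17.6
tcp_pos: [0.4433, 0.0658, 0.0677]
tcp_rot: [1.0, -0.002, 0.001, 0.0]
wrist_force: [-1.4, -1.8, 5.8]
finger_gap: 0.0306
finger_force: 59.3
```

Request:
{"name": "step_arm", "arguments": {"steps": [[0,0,-0.4,0,0,0],[0,0,-0.7,0,0,0],[0,0,-0.8,0,0,0],[0,0,-0.8,0,0,0],[0,0,-0.3,0,0,0]]}}

```text
time_s: 18.1
tcp_pos: [0.4431, 0.0662, 0.1882]
tcp_rot: [1.0, -0.002, 0.001, -0.001]
wrist_force: [1.3, 0.2, -6.9]
finger_gap: 0.0304
finger_force: 60.8
```

```bash
python3 w.py
```

```text
[ -7.18300273 -18.77120063  38.96468461] [1.50736779 1.95033477 2.63920241] [0.44175253 0.06600909 0.18376504] 18.3
```

Request:
{"name": "step_arm", "arguments": {"steps": [[0,-0.4,0,0,0,0],[0.1,-0.8,0,0,0,0],[0.15,-0.9,0,0,0,0],[0.2,-0.9,0,0,0,0],[0.3,-0.9,0,0,0,0]]}}

```text
time_s: 18.8
tcp_pos: [0.4723, 0.2228, 0.1836]
tcp_rot: [1.0, -0.002, -0.002, 0.001]
wrist_force: [0.2, -0.5, -6.9]
finger_gap: 0.0305
finger_force: 61.0
```

Request:
{"name": "step_arm", "arguments": {"steps": [[0.3,-0.9,0,0,0,0],[0.2,-0.9,0,0,0,0],[0.2,-0.9,0,0,0,0],[0.1,-0.6,0,0,0,0],[0,-0.275,0,0,0,0]]}}

```text
time_s: 19.3
tcp_pos: [0.5049, 0.366, 0.1818]
tcp_rot: [1.0, -0.001, -0.002, 0.002]
wrist_force: [-0.6, -0.2, -7.8]
finger_gap: 0.031
finger_force: 61.1
```

Request:
{"name": "step_arm", "arguments": {"steps": [[0,0,0.4,0,0,0],[0,0,0.7,0,0,0],[0,0,0.8,0,0,0],[0,0,0.5,0,0,0],[0,0,0.2,0,0,0]]}}

```text
time_s: 19.8
tcp_pos: [0.5038, 0.3618, 0.077]
tcp_rot: [1.0, -0.002, -0.003, 0.003]
wrist_force: [-1.1, -0.1, -8.3]
finger_gap: 0.0306
finger_force: 61.0
```

```bash
python3 w.py
```

```text
[ -7.72923776 -45.08786738  37.59283662] [0.92652902 2.16602806 1.87926294] [0.50640282 0.36445313 0.08351104] 20.0
```

Request:
{"name": "step_arm", "arguments": {"steps": [[0,0,0.1,0,0,0],[0,0,0.08,0,0,0],[0,0,0.05,0,0,0],[0,0,0,0,0,0],[0,0,0,0,0,0]]}}

```text
time_s: 20.5
tcp_pos: [0.5059, 0.3647, 0.0733]
tcp_rot: [1.0, -0.002, 0.0, 0.0]
wrist_force: [-0.5, 0.4, -6.8]
finger_gap: 0.0308
finger_force: 61.1
```

```bash
python3 w.py
```

```text
[ -7.45941712 -45.2504164   37.71770597] [0.15528291 0.0460895  0.05261983] [0.50596251 0.36470203 0.07344922] 20.7
```

Request:
{"name": "step_arm", "arguments": {"steps": [[0,0,0.04,0,0,0],[0,0,0.03,0,0,0],[0,0,0.03,0,0,0],[0,0,0,0,0,0],[0,0,0,0,0,0]]}}

```text
time_s: 21.2
tcp_pos: [0.5065, 0.3648, 0.0718]
tcp_rot: [1.0, -0.002, 0.001, -0.0]
wrist_force: [-4.0, -3.3, 4.8]
finger_gap: 0.0308
finger_force: 62.4
```

```bash
python3 w.py
```

```text
[  5.92043182 -38.07083935  33.0402258 ] [4.80507339e-01 2.00315567e-03 4.37121443e-04] [0.50648238 0.36481685 0.0718058 ] 21.4
```

Request:
{"name": "step_arm", "arguments": {"steps": [[0,0,-0.03,0,0,0],[0,0,0,0,0,0],[0,0,0,0,0,0],[0,0,0,0,0,0],[0,0,0,0,0,0]]}}

```text
time_s: 21.9
tcp_pos: [0.5064, 0.3648, 0.0718]
tcp_rot: [1.0, -0.002, 0.001, -0.0]
wrist_force: [-3.2, -2.6, 6.0]
finger_gap: 0.0302
finger_force: 62.3
```

Request:
{"name": "step_arm", "arguments": {"steps": [[0,0,0,0,0,0],[0,0,0,0,0,0],[0,0,0,0,0,0],[0,0,0,0,0,0],[0,0,0,0,0,0]], "fingers": 0.6}}

```text
time_s: 22.4
tcp_pos: [0.506, 0.3646, 0.0704]
tcp_rot: [1.0, -0.002, 0.0, 0.0]
wrist_force: [-0.5, 0.0, -0.4]
finger_gap: 0.0684
finger_force: 0.0
```

Request:
{"name": "step_arm", "arguments": {"steps": [[0,0,-0.5,0,0,0],[0,0,-0.8,0,0,0],[0,0,-0.9,0,0,0],[0,0,-0.9,0,0,0],[0,0,-0.4,0,0,0]], "fingers": 1}}

```text
time_s: 22.9
tcp_pos: [0.5069, 0.3651, 0.215]
tcp_rot: [1.0, -0.002, 0.002, -0.002]
wrist_force: [-0.3, 0.2, 0.7]
finger_gap: 0.0857
finger_force: 0.0
```

Request:
{"name": "step_arm", "arguments": {"steps": [[0.18,0.88,0,0,0,0],[0.18,0.88,0,0,0,0],[0.18,0.88,0,0,0,0],[0.18,0.88,0,0,0,0],[0.18,0.88,0,0,0,0]]}}

```text
time_s: 23.4
tcp_pos: [0.5412, 0.1871, 0.21]
tcp_rot: [1.0, -0.002, -0.0, 0.0]
wrist_force: [0.2, 1.0, 1.6]
finger_gap: 0.0857
finger_force: 0.0
```

Request:
{"name": "step_arm", "arguments": {"steps": [[0.18,0.88,0,0,0,0],[0.18,0.88,0,0,0,0],[0,0,0.5,0,0,0],[0,0,0.5,0,0,0],[0,0,0,0,0,0]]}}

```text
time_s: 23.9
tcp_pos: [0.5538, 0.1173, 0.1667]
tcp_rot: [1.0, -0.002, -0.003, 0.001]
wrist_force: [0.1, 0.0, 0.3]
finger_gap: 0.0853
finger_force: 0.0
```

Request:
{"name": "step_arm", "arguments": {"steps": [[0,0,0.7,0,0,0],[0,0,0.8,0,0,0],[0,0,0.7,0,0,0],[0,0,0.4,0,0,0],[0,0,0.03,0,0,0]]}}

```text
time_s: 24.4
tcp_pos: [0.5544, 0.1178, 0.0635]
tcp_rot: [1.0, -0.002, -0.002, 0.001]
wrist_force: [-0.3, -0.1, -0.4]
finger_gap: 0.0853
finger_force: 0.0
```

Request:
{"name": "step_arm", "arguments": {"steps": [[0,0,0,0,0,0],[0,0,0,0,0,0],[0,0,0,0,0,0],[0,0,0,0,0,0],[0,0,0,0,0,0]], "fingers": -1, "newtons": 60}}

```text
time_s: 24.9
tcp_pos: [0.5561, 0.1186, 0.0667]
tcp_rot: [1.0, -0.002, 0.001, -0.001]
wrist_force: [-1.5, 1.9, 4.6]
finger_gap: 0.0306
finger_force: 59.7
```

Request:
{"name": "step_arm", "arguments": {"steps": [[0,0,-0.4,0,0,0],[0,0,-0.7,0,0,0],[0,0,-0.8,0,0,0],[0,0,-0.8,0,0,0],[0,0,-0.3,0,0,0]]}}

```text
time_s: 25.4
tcp_pos: [0.556, 0.118, 0.1887]
tcp_rot: [1.0, -0.002, 0.002, -0.0]
wrist_force: [0.5, 0.8, -6.6]
finger_gap: 0.0308
finger_force: 60.6
```

```bash
python3 w.py
```

```text
[ -6.87331512 -35.76838642  38.44390869] [1.40666111 2.98875544 2.86513025] [0.55437221 0.11805294 0.1828629 ] 25.6
```

Request:
{"name": "step_arm", "arguments": {"steps": [[-0.28,-0.42,0,0,0,0],[-0.57,-0.83,0,0,0,0],[-0.57,-0.83,0,0,0,0],[-0.57,-0.83,0,0,0,0],[-0.57,-0.83,0,0,0,0]]}}

```text
time_s: 26.1
tcp_pos: [0.4515, 0.2685, 0.1824]
tcp_rot: [1.0, -0.002, -0.002, 0.001]
wrist_force: [-0.1, 0.6, -5.6]
finger_gap: 0.0308
finger_force: 60.9
```

Request:
{"name": "step_arm", "arguments": {"steps": [[-0.57,-0.83,0,0,0,0],[-0.28,-0.42,0,0,0,0],[0,0,0.4,0,0,0],[0,0,0.7,0,0,0],[0,0,0.7,0,0,0]]}}

```text
time_s: 26.6
tcp_pos: [0.4188, 0.3172, 0.1098]
tcp_rot: [1.0, -0.002, -0.001, 0.001]
wrist_force: [0.4, 1.2, -7.6]
finger_gap: 0.0303
finger_force: 61.2
```

Request:
{"name": "step_arm", "arguments": {"steps": [[0,0,0.5,0,0,0],[0,0,0.25,0,0,0],[0,0,0.1,0,0,0],[0,0,0,0,0,0],[0,0,0,0,0,0]]}}

```text
time_s: 27.1
tcp_pos: [0.4202, 0.3184, 0.0804]
tcp_rot: [1.0, -0.002, 0.001, -0.0]
wrist_force: [0.4, 0.2, -6.3]
finger_gap: 0.0305
finger_force: 61.0
```

```bash
python3 w.py
```

```text
[ -6.54020069 -30.77458531  37.32996404] [0.13579372 0.17524398 0.19366524] [0.41997821 0.31850676 0.08016808] 27.3
```

Request:
{"name": "step_arm", "arguments": {"steps": [[0,0,0.08,0,0,0],[0,0,0.06,0,0,0],[0,0,0.04,0,0,0],[0,0,0,0,0,0],[0,0,0,0,0,0]]}}

```text
time_s: 27.8
tcp_pos: [0.4197, 0.3181, 0.072]
tcp_rot: [1.0, -0.002, 0.0, 0.0]
wrist_force: [-0.0, 0.4, -7.3]
finger_gap: 0.0305
finger_force: 61.0
```

```bash
python3 w.py
```

```text
[ -6.71921585 -31.06734037  37.31062174] [0.13206726 0.03342825 0.04547934] [0.41975488 0.31818453 0.07216866] 28.0
```

Request:
{"name": "step_arm", "arguments": {"steps": [[0,0,0.03,0,0,0],[0,0,0.03,0,0,0],[0,0,0,0,0,0],[0,0,0,0,0,0],[0,0,0,0,0,0]]}}

```text
time_s: 28.5
tcp_pos: [0.42, 0.3183, 0.0707]
tcp_rot: [1.0, -0.002, 0.001, -0.0]
wrist_force: [-3.9, -1.1, 3.6]
finger_gap: 0.0307
finger_force: 62.2
```

```bash
python3 w.py
```

```text
[  4.94814812 -25.84380135  32.68484294] [0.18265622 0.27205204 0.25178279] [0.42007513 0.31836982 0.07072169] 28.7
```

Contact. Release and rise, then check.

Request:
{"name": "step_arm", "arguments": {"steps": [[0,0,-0.02,0,0,0],[0,0,0,0,0,0],[0,0,0,0,0,0],[0,0,0,0,0,0],[0,0,0,0,0,0]], "fingers": 0.6}}

```text
time_s: 29.2
tcp_pos: [0.4198, 0.3181, 0.0704]
tcp_rot: [1.0, -0.002, 0.0, 0.0]
wrist_force: [-0.3, -0.4, -0.1]
finger_gap: 0.0678
finger_force: 0.0
```

Request:
{"name": "step_arm", "arguments": {"steps": [[0,0,-0.5,0,0,0],[0,0,-0.8,0,0,0],[0,0,-0.9,0,0,0],[0,0,-0.9,0,0,0],[0,0,-0.4,0,0,0]], "fingers": 1}}

```text
time_s: 29.7
tcp_pos: [0.4207, 0.3187, 0.2146]
tcp_rot: [1.0, -0.002, 0.002, -0.002]
wrist_force: [0.9, 0.8, 0.3]
finger_gap: 0.0857
finger_force: 0.0
```

Request:
{"name": "step_arm", "arguments": {"steps": [[-0.3,0.8,0,0,0,0],[-0.3,0.9,0,0,0,0],[-0.3,0.9,0,0,0,0],[-0.3,0.9,0,0,0,0],[0,0.4,0,0,0,0]]}}

```text
time_s: 30.2
tcp_pos: [0.3704, 0.1605, 0.211]
tcp_rot: [1.0, -0.002, 0.001, -0.001]
wrist_force: [-0.5, 0.4, 1.1]
finger_gap: 0.0852
finger_force: 0.0
```

```bash
python3 - <<'E'
from h import *
for n in ['scene','top']:
    p,d=vision.camera(n)
    if n=='scene': cv2.imwrite('pics/end.png',p)
    c,M=pose(n);X=cloud(d,c,M);Z=X[...,2]
    m=((Z>.1)&(Z<.165)&(X[...,0]>.38)&(X[...,0]<.72)&(abs(X[...,1])<.45)).astype(np.uint8)
    k,l,s,ce=cv2.connectedComponentsWithStats(m)
    for i in range(1,k):
        if s[i,4]>8: q=X[l==i];print(n,ce[i].round(),((q.min(0)+q.max(0))/2).round(3),q[:,2].max().round(3))
E
```

```text
scene [197. 145.] [ 0.451 -0.371  0.128] 0.156
scene [187. 167.] [ 0.532 -0.354  0.129] 0.158
scene [436. 198.] [0.422 0.321 0.113] 0.127
scene [451. 228.] [0.504 0.366 0.114] 0.128
scene [247. 230.] [ 0.672 -0.107  0.132] 0.165
scene [290. 235.] [ 0.645 -0.009  0.112] 0.124
top [327. 149.] [ 0.647 -0.012  0.115] 0.129
top [436. 181.] [ 0.532 -0.359  0.131] 0.161
top [212. 197.] [0.503 0.362 0.114] 0.128
top [442. 207.] [ 0.45  -0.375  0.13 ] 0.16
top [226. 222.] [0.42  0.315 0.115] 0.128
```

View pics/end.png

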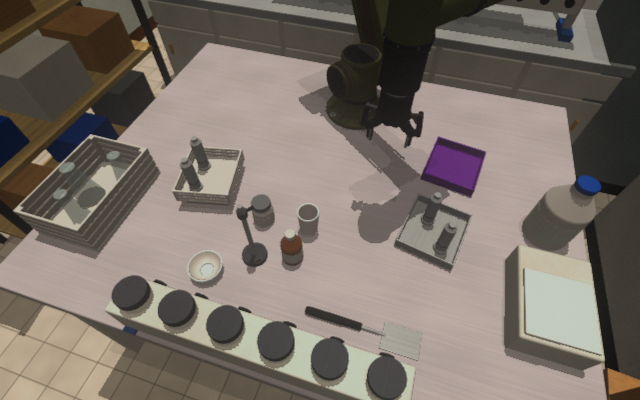

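The picture shows two cylinders upright in the basket, at (197,150) and (188,173), and two upright in the steel tray, at (433,207) and (448,235). The bystanders have not moved and the gripper is clear.

```bash
python3 -c "
from h import *
print(order.job_done())"
```

```text
the job is handed in; nothing more can be done
None
```

The job is handed in: the two hollow cylinders stand upright in the white slatted basket and the two solid ones stand upright in the stainless tray, with nothing else moved and about 30 s of the 72 s used.

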